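# Empty the casting mould and hold its spring gate at the mark

## Robot

A 6-joint arm with a two-finger parallel gripper is mounted at the origin on a cart in front of the work surface, level with it; the furniture and walls round the work are solid. World frame = base frame: x ahead of the robot, y to its left, z up, the work surface at z = 0. Lengths are in m, angles in degrees, forces in N, time in s.
With the tool pointing down it reaches from about 0.375 to 0.975 m from the base axis. Payload 3.8 kg.
Tool frame: the origin (TCP) lies between the finger pads; the fingertips stand 19 mm ahead of it and the grasp point (between the pads) is the TCP; z points along the fingers, y is the line along which they close (so a half turn about z gives the same grasp; the last joint's range is limited). The gripper opens to 88 mm and grips with 3 to 60 N. Pads are 18 mm wide; open, the fingers measure 123 mm over their backs; the gripper's body (75 mm by 187 mm) begins 45 mm behind the grasp point.
Start: joints at [65.552, 15.12, 91.902, -0, 72.978, -2.114], TCP at [0.256, 0.624, 0.258] pointing down, gripper open.
Joint ranges: [-150.88, 150.88], [-54.13, 125.18], [17.81, 147.31], [-75.09, 255.09], [0, 152.58], [-146.25, 146.25]. Speed limits (degrees/s): [147.25, 147.25, 180, 180, 180, 180].

## Interface

Orientations are given as [roll, pitch, yaw] about the fixed x, y, z axes, in that order (R = Rz(yaw) Ry(pitch) Rx(roll)).
In Python, from rig import sense, grab_frame, get_calibration, close_job gives the robot as it stands. The module is installed in compiled form; this text tells all that it offers.
- The arm moves only by the tool drive_tool, never from a script. Its arguments are lists of equal length, an entry for each row: "dp": the shift along the tool's x, y, z in mm, a list of three; "yaw": the turn about the tool's z in degrees. In form: {"dp": [[x, y, z], ...], "yaw": [yaw, ...]}. A call has 1 to 5 rows; each row shifts and turns the commanded pose from where the row before left it, along the tool's axes as they then stand; what a row does not reach is not made up. A row lasts 1/8 s, in which the tool goes at most 62.5 mm and 10.7 degrees, less where a joint would pass 70% of its speed; a pose out of reach is approached as far as the arm can. A call is refused whole if a number of a shift passes 62.5 or a number of a turn 10.7, either way. A call with a gripper value outside its range is refused whole. "fingers" is the opening, from 0 (shut) to 1 (fully open), set as the call begins (left out, the last holds). The fingers move at their own pace and stop on an object; "force" is the grip in N (left out, the last holds). Time passes only in rows, so rows that do not move let the fingers close. It gives the time, the measured TCP pose, the force, the opening and the grip force at its end, in the units of the state.
- sense(): the state, without advancing time (a new reading comes with each control period).
- grab_frame(name): name is "side" or "top" or "wrist"; returns the picture (420x560x3 uint8, red, green, blue); there is no depth.
- get_calibration(name): a dict with "mtx" (3x3 intrinsics, pixels), "T" (4x4, takes a point from camera to world coordinates); the wrist camera has in their place "mount" (4x4, takes a point from camera to tool coordinates, whose origin is the TCP and whose axes are the flange's). Camera axes: x right, y down, z forward; pixel columns grow to the right and rows downward; lengths in m; the calibration is good to about 2 mm. A picture is of the moment at which its call begins: read the wrist's pose just before it. get_calibration takes no time and is no camera call.
- close_job(): hands the job in; it is judged then, once.
The state is a dict: "time": time; "joint_positions": joint angles; "dq": joint speeds; "joint_torque": joint torques, N m; "eef_pos": TCP position; "orientation": TCP orientation; "ft_force": force on the tool from outside, world axes, zero at the start; "ft_torque": the same for the moment, N m; "grip_width": finger opening in m; "finger_force": force on a finger pad.
Only numpy, scipy, OpenCV 4.12 (cv2) and the standard library are available. Lean on these libraries where they do the work, as an engineer would, in place of code of your own. Each camera call takes 0.05 s, during which the arm holds its last target. There are 200 camera calls.

## Task

Lift the cast lug bracket out of the mould's cavity and stand it upright on its base in the pencil tray, let go of it, and only then pull the mould's spring-loaded gate out by its grip post until the gate's pointer blade stands level with the fin of the mark clip. Finish while holding the gate there with the gripper, still and without letting go, so that I can brush out the cavity; leave the eraser, stapler and clock where they are.

Things in the scene. Friction and masses are not known exactly. Their poses are not given: they have to be found in the camera images.
- mould: Fixed aluminium casting mould. Origin on the desk under the block's centre, z up; the gate pulls out along -x. Block 84x80 mm (x, y), top at z 26; open cavity 53x33 mm (x, y) in its middle, floor at z 16. From its -x face a guide bed, 64 wide (y), 14 high, with rails 23.5 high, runs to x -171. Mould and tray stand left and right, or swapped.
- bracket: Loose grey plastic casting, about 80 g, upright in the cavity at the start, axes along the mould's. Origin: centre of its underside, z up. Base 50x30x8 mm (x, y, z); on its middle an upright lug 30 mm wide (x), 12 mm thick (y), rounded top 45 mm above the origin. In the mould the lug stands 35 mm clear of the block; grasp it across the 12 mm.
- tray: Fixed black open pencil tray, 110x170x20 mm (x, y, z); walls and floor 3 mm thick. Origin at the centre of its underside, on the desk, z up. The bracket is to stand on the tray's floor, inside the walls.
- gate_travel (a joint): Travel of the spring gate in m: 0 = shut, grows as it is pulled out along the mould's -x, stop at 0.07. A spring draws it shut: 3.6 N when shut plus 120 N/m, so 7 to 10 N at the mark; let go, it snaps back.
- gate: The spring gate: dark steel bar with an upright round grip post by which it is pulled, 18 mm diameter, 45 mm tall. Origin at the centre of its foot, z up; foot 27 mm, top 72 mm above the desk. With the gate shut it stands 84 mm to -x of the mould's origin, on its y = 0 line; moves with the gate.
- pointer (a point): Point on the top edge of the gate's pointer, a 3 mm thick upright blade lying across the gate bar and over its +y rail. With the gate shut: 52 mm to -x and 27 mm to +y of the mould's origin, 29.5 mm above the desk. Moves with the gate.
- mark (a point): The mark: point on the 3 mm thick upright fin of a small fixed aluminium clip outside the +y rail, 34 mm to +y of the mould's middle line, 29.5 mm above the desk (fin top 46 mm). Axes as the mould's. The pointer is at the mark when both have the same x in the mould's frame, after 30 to 55 mm of travel.
- eraser: Bystander: small eraser in its sleeve, lying flat, 58 x 23 x 12 mm, loose; origin centre of underside.
- stapler_red: Bystander: red desk stapler, 150 x 38 x 46 mm, loose; origin centre of underside.
- clock: Bystander: small cube alarm clock, 45 x 60 x 58 mm, loose; origin centre of underside.
Not all that is in view belongs to the job. What is shaped like the bracket but blue or purple is not meant.

How it is judged:
By the outcome, as a careful person would: the job done as asked, in the order asked, and still so for the second after the job is handed in, while the arm keeps its last pose, push and grip.
It also fails if it takes over 54 s, if anything falls off the work surface, if the arm or the gripper's body presses on something with over 40 N, if the wrist force passes 120 N, or if a joint passes its speed limit or range.

## Working session

There is one attempt and no reset: what is moved stays moved. The work goes in short steps, Python scripts to look and compute and a tool call to move; the robot and the scene stay as the last step left them, time stands still between calls to the robot, and variables do not carry over. Pictures are saved under pics/ and viewed, at most 10 in all, crops included, and the job is handed in when it is done.

Besides the shell and the picture viewer there is one more tool, called after "Request:" as name([rows], argument=value, ...), one row to a line, values as JSON. drive_tool: Moves the arm, as the interface text tells. Its arguments: {"type":"object","properties":{"dp":{"type":"array","items":{"type":"array","items":{"type":"number"}}},"yaw":{"type":"array","items":{"type":"number"}},"fingers":{"type":"number"},"force":{"type":"number"}},"required":["dp","yaw"]}

```bash
mkdir -p pics; python3 - <<'E'
from rig import *
import cv2,numpy as np
s=sense();print({k:np.round(v,4).tolist() for k,v in s.items()})
for n in("side","top","wrist"):
    f=grab_frame(n);cv2.imwrite(f"pics/{n}0.png",f[...,::-1])
    c=get_calibration(n);print(n,{k:np.round(v,4).tolist() for k,v in c.items()})
E
```

```text
{'time': 0.0, 'joint_positions': [65.5537, 15.1664, 91.9811, -0.0008, 72.9767, -2.1167], 'dq': [0.0253, -0.0179, 0.0428, -0.002, -0.0271, 0.0674], 'joint_torque': [-0.0, -50.2092, -35.6885, 0.0728, 0.029, -0.0002], 'eef_pos': [0.2562, 0.6238, 0.2564], 'orientation': [-179.8758, -0.0038, 157.6706], 'ft_force': [0.5984, -0.1106, -0.4482], 'ft_torque': [0.012, -0.062, -0.0069], 'finger_force': 0.0, 'grip_width': 0.0879}
side {'mtx': [[388.818, 0.0, 283.7851], [0.0, 388.818, 211.1243], [0.0, 0.0, 1.0]], 'T': [[-0.8986, -0.2863, 0.3325, 0.3096], [-0.4387, 0.5951, -0.6733, 0.4313], [-0.0051, -0.7509, -0.6604, 0.6212], [0.0, 0.0, 0.0, 1.0]]}
top {'mtx': [[391.5117, 0.0, 278.3215], [0.0, 391.5117, 209.4372], [0.0, 0.0, 1.0]], 'T': [[0.005, -0.9813, 0.1925, 0.4184], [-0.9999, -0.0071, -0.0101, -0.1451], [0.0113, -0.1924, -0.9812, 0.9939], [0.0, 0.0, 0.0, 1.0]]}
wrist {'mtx': [[345.2203, 0.0, 276.5376], [0.0, 345.2203, 209.5575], [0.0, 0.0, 1.0]], 'mount': [[-0.0003, -0.9561, -0.293, 0.0744], [1.0, -0.0005, 0.0006, 0.001], [-0.0008, -0.293, 0.9561, -0.128], [0.0, 0.0, 0.0, 1.0]]}
```

View pics/top0.png

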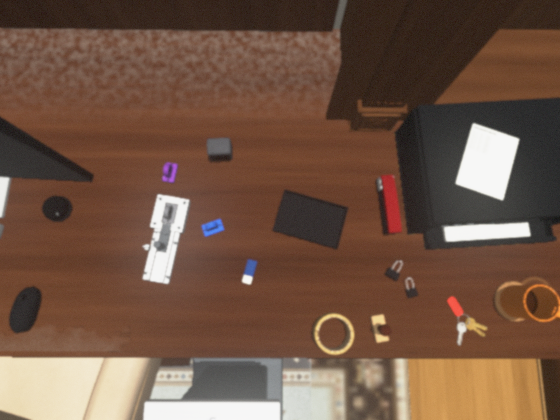

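View pics/side0.png

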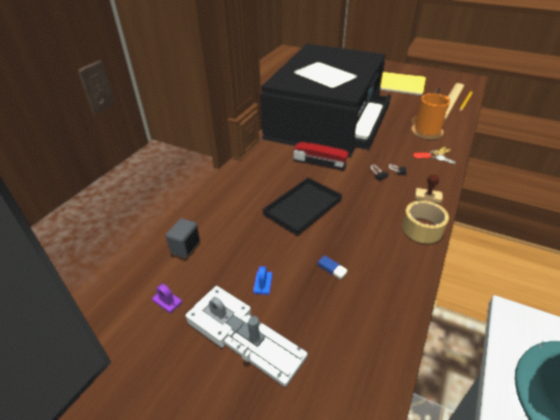

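The top view shows the mould at about (168,238), with the block at (170,212) and the bed running down to (160,283). The black tray is at (310,219). The blue (213,228) and purple (169,172) lookalikes are decoys. The side view agrees, with the lug at (215,305) and the grip post at (255,328).

```bash
cat > h.py <<'E'
from rig import *
import cv2,numpy as np
from scipy.spatial.transform import Rotation as R
def cam(n,s=None):
    c=get_calibration(n)
    if n!="wrist": return c["mtx"],np.array(c["T"])
    T=np.eye(4);T[:3,:3]=R.from_euler("xyz",s["orientation"],degrees=True).as_matrix();T[:3,3]=s["eef_pos"]
    return c["mtx"],T@c["mount"]
def ray(K,T,p):
    d=np.linalg.inv(K)@np.array([p[0],p[1],1.]);d=T[:3,:3]@d
    return T[:3,3],d/np.linalg.norm(d)
def plane(K,T,p,z):
    o,d=ray(K,T,p);return o+d*(z-o[2])/d[2]
def proj(K,T,X):
    q=np.linalg.inv(T)@np.append(X,1);q=K@q[:3];return q[:2]/q[2]
def tri(rs):
    A=sum(np.eye(3)-np.outer(d,d) for o,d in rs);b=sum((np.eye(3)-np.outer(d,d))@o for o,d in rs)
    return np.linalg.solve(A,b)
E
python3 - <<'E'
from h import *
im=cv2.imread("pics/top0.png");K,T=cam("top")
g=im.max(2)
def box(mask,z,roi):
    m=np.zeros_like(mask);x0,y0,x1,y1=roi;m[y0:y1,x0:x1]=mask[y0:y1,x0:x1]
    c=max(cv2.findContours(m,0,2)[0],key=cv2.contourArea)
    P=np.array([plane(K,T,p[0],z)[:2] for p in c],np.float32)*1000
    print(cv2.minAreaRect(P),cv2.boxPoints(cv2.minAreaRect(P)).round().tolist())
sat=im.max(2).astype(int)-im.min(2)
box(((g>120)&(sat<60)).astype(np.uint8),.022,(135,185,200,295))
for z in(.0,.02): box((g<42).astype(np.uint8),z,(265,180,360,258))
E
```

```text
((537.25, 123.60307312011719), (230.93991088867188, 155.75900268554688), 13.81802749633789) [[407.0, 172.0], [444.0, 20.0], [668.0, 76.0], [631.0, 227.0]]
((618.3756103515625, -320.5377502441406), (0.0, 0.0), 0.0) [[618.0, -321.0], [618.0, -321.0], [618.0, -321.0], [618.0, -321.0]]
((614.3518676757812, -317.0079650878906), (0.0, 0.0), 0.0) [[614.0, -317.0], [614.0, -317.0], [614.0, -317.0], [614.0, -317.0]]
```

```bash
python3 - <<'E'
import cv2,numpy as np
a=cv2.imread("pics/top0.png")[182:292,130:200];b=cv2.imread("pics/side0.png")[275:390,175:315]
a=cv2.resize(a,None,fx=5,fy=5,interpolation=2);b=cv2.resize(b,None,fx=3,fy=3,interpolation=2)
h=max(len(a),len(b));f=lambda i:cv2.copyMakeBorder(i,0,h-len(i),0,0,0)
cv2.imwrite("pics/c1.png",np.hstack([f(a),f(b)]))
E
```

```text
(no output)
```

View pics/c1.png

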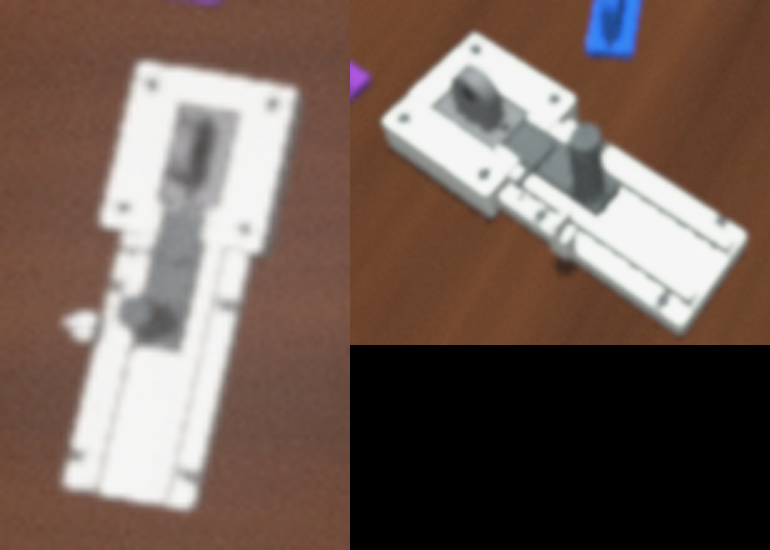

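In the crop the lug top is at about (193,140), the post top at (137,308) and the clip fin on the left at (80,325), which is the mould's +y side. Block corners are (138,60), (298,88), (262,255) and (100,222). I'll convert these roughly, then move the wrist camera over the mould.

```bash
python3 - <<'E'
from h import *
K,T=cam("top")
f=lambda p,z:plane(K,T,(130+p[0]/5,182+p[1]/5),z)
c=np.array([f(p,.026) for p in[(138,60),(298,88),(262,255),(100,222)]]);e=np.array([f(p,.0235) for p in[(62,487),(195,510)]])
print(c.round(4),e.round(4));o=c.mean(0);print("o",o)
d=o-e.mean(0);print("yaw",np.degrees(np.arctan2(d[1],d[0])),"len",np.linalg.norm(d[:2]))
im=cv2.imread("pics/top0.png");print(im[219,310],im[205,300],im[219,265])
m=(im.max(2)<60).astype(np.uint8);r=np.zeros_like(m);r[182:258,262:360]=m[182:258,262:360]
q=max(cv2.findContours(r,0,2)[0],key=cv2.contourArea)
for z in(0,.02):
  P=np.array([plane(K,T,p[0],z)[:2] for p in q],np.float32)*1000;b=cv2.minAreaRect(P);print(b,cv2.boxPoints(b).round().tolist())
print(o[:2]-sense()["eef_pos"][:2])
E
```

```text
[[0.6459 0.1505 0.026 ]
 [0.632  0.0691 0.026 ]
 [0.5469 0.0828 0.026 ]
 [0.563  0.1641 0.026 ]] [[0.4331 0.1745 0.0235]
 [0.4224 0.1093 0.0235]]
o [0.59694425 0.11662741 0.026     ]
yaw -8.495233545510967 len 0.1710798754195768
[47 46 55] [50 49 56] [ 44  64 103]
((589.89501953125, -237.2139892578125), (168.10592651367188, 111.36701202392578), 73.8310546875) [[513.0, -302.0], [620.0, -333.0], [667.0, -172.0], [560.0, -141.0]]
((586.4443969726562, -235.36090087890625), (164.72325134277344, 109.1259994506836), 73.83106231689453) [[511.0, -299.0], [616.0, -330.0], [662.0, -171.0], [557.0, -141.0]]
[ 0.34068449 -0.50726837]
```

Request:
drive_tool([
  [-46, -35, 0],
  [-46, -35, 0],
  [-46, -35, 0],
  [-46, -35, 0],
  [-46, -35, 0],
], yaw=[0, 0, 0, 0, 0])

```text
time: 0.78
eef_pos: [0.4033, 0.3733, 0.2575]
orientation: [-180.0, 0.0, 157.7]
ft_force: [0.7, 0.2, -0.8]
grip_width: 0.0883
finger_force: 0.0
```

Request:
drive_tool([
  [-46, -35, 0],
  [-46, -35, 0],
  [-46, -35, 0],
  [-46, -35, 0],
  [-46, -35, 0],
], yaw=[0, 0, 0, 0, 0])

```text
time: 1.4
eef_pos: [0.5495, 0.124, 0.2576]
orientation: [180.0, -0.0, 157.7]
ft_force: [0.8, -0.7, 0.2]
grip_width: 0.0881
finger_force: 0.0
```

Request:
drive_tool([
  [0, 0, 10],
  [0, 0, 10],
  [0, 0, 0],
  [0, 0, 0],
], yaw=[-6.5, -6.5, 0, 0])

```text
time: 1.9
eef_pos: [0.549, 0.126, 0.2379]
orientation: [180.0, 0.0, 170.6]
ft_force: [-0.5, -0.2, 0.4]
grip_width: 0.0881
finger_force: 0.0
```

```bash
python3 - <<'E'
from h import *
import json
s=sense();f=grab_frame("wrist");cv2.imwrite("pics/w1.png",f[...,::-1])
json.dump({k:np.array(s[k]).tolist() for k in("eef_pos","orientation")},open("w1.json","w"));print(s["time"],s["eef_pos"],s["orientation"])
E
```

```text
1.9 [0.54896333 0.12597024 0.2378734 ] [1.79999091e+02 2.42865766e-03 1.70573100e+02]
```

View pics/w1.png

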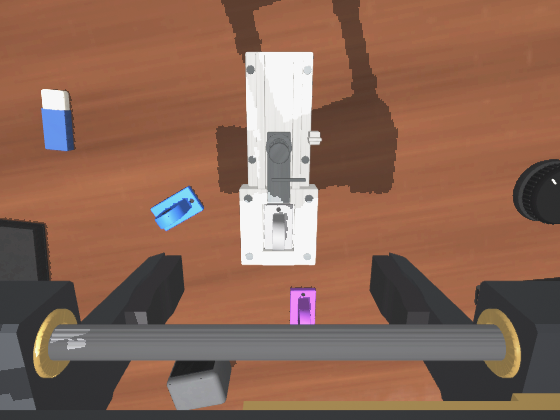

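The wrist view is clear. Block corners are roughly (241,186) to (316,264), the lug is at (279,232), the post top at (279,150), the pointer blade at (290,180) and the clip fin at (315,138).

```bash
cat > blk.py <<'E'
from h import *
import json
def load(n):
    s=json.load(open(n+".json"));return cv2.imread(f"pics/{n}.png"),*cam("wrist",s)
def white(im):
    m=((im.min(2)>130)&(im.max(2).astype(int)-im.min(2)<40)).astype(np.uint8)
    return m
def block(n,z=.026):
    im,K,T=load(n);m=white(im)
    c=max(cv2.findContours(m,0,1)[0],key=cv2.contourArea)[:,0]
    P=np.array([plane(K,T,p,z)[:2] for p in c])
    return c,P
E
python3 - <<'E'
from blk import *
c,P=block("w1")
x,y,w,h=cv2.boundingRect(c);print(x,y,w,h)
# far part: block
far=P[:,0]>P[:,0].max()-.072
b=cv2.minAreaRect((P[far]*1000).astype(np.float32));print("block",b,cv2.boxPoints(b).round(1).tolist())
im,K,T=load("w1")
crop=cv2.resize(im[45:270,225:335],None,fx=4,fy=2.65*1,interpolation=2)
crop=cv2.resize(im[100:270,230:330],None,fx=3.5,fy=3.5,interpolation=2);cv2.imwrite("pics/c2.png",crop)
E
```

```text
239 52 83 213
block ((603.8450927734375, 119.40846252441406), (80.10911560058594, 72.88716125488281), 80.53286743164062) [[561.2999877929688, 85.9000015258789], [633.2000122070312, 73.9000015258789], [646.4000244140625, 152.89999389648438], [574.5, 164.89999389648438]]
```

View pics/c2.png

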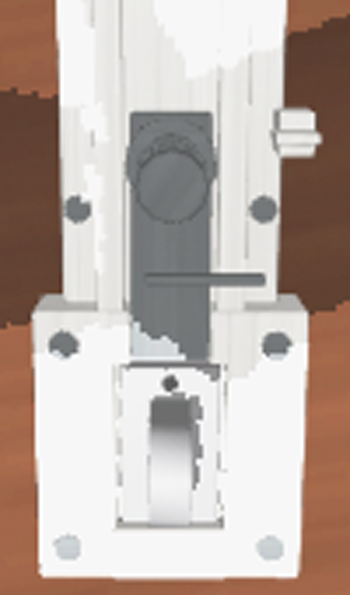

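Request:
drive_tool([
  [-25, 1.2, 20],
  [-25, 1.3, 20],
  [0, 0, 0],
  [0, 0, 0],
], yaw=[0, 0, 0, 0])

```text
time: 2.45
eef_pos: [0.5985, 0.1205, 0.1983]
orientation: [180.0, -0.0, 170.7]
ft_force: [-0.2, -0.3, 0.6]
grip_width: 0.0885
finger_force: 0.0
```

```bash
python3 - <<'E'
from blk import *
s=sense();f=grab_frame("wrist");cv2.imwrite("pics/w2.png",f[...,::-1])
json.dump({k:np.array(s[k]).tolist() for k in("eef_pos","orientation")},open("w2.json","w"));print(s["time"],s["eef_pos"],s["orientation"])
f=f[...,::-1];cv2.imwrite("pics/c3.png",cv2.resize(f[90:330,200:360],None,fx=2.5,fy=2.5,interpolation=2))
E
```

```text
2.45 [0.59848213 0.12047726 0.19829116] [ 1.79994359e+02 -5.36947231e-03  1.70655599e+02]
```

View pics/c3.png

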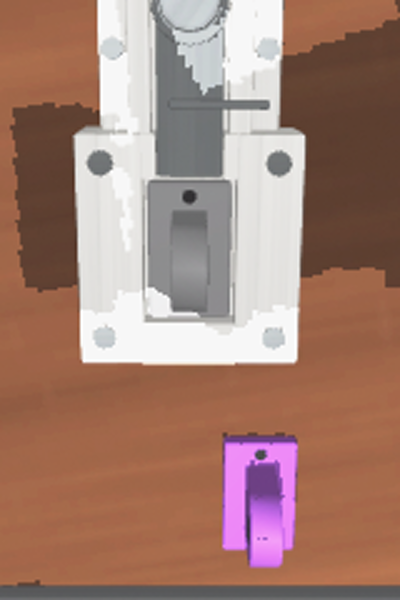

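Both views line up. The block screws in c3 are at (99,163), (279,163), (104,337) and (273,337), the lug spans x 168–210 with its far edge at y 311, and the pointer runs from (168,104) to (269,104). Now I'll triangulate.

```bash
python3 - <<'E'
from blk import *
_,K1,T1=load("w1");im2,K2,T2=load("w2")
a=lambda p:(230+p[0]/3.5-.36,100+p[1]/3.5-.36);b=lambda p:(200+p[0]/2.5-.3,90+p[1]/2.5-.3)
pairs={"s1":((63,344),(99,163)),"s2":((277,344),(279,163)),"s3":((68,547),(104,337)),"s4":((270,547),(273,337)),
"lugfarL":((150,520),(170,308)),"lugfarR":((193,520),(209,308)),"ptrL":((147,279),(168,104)),"ptrR":((265,279),(269,104)),"basehole":((170,383),(189,197))}
X={k:tri([ray(K1,T1,a(p)),ray(K2,T2,b(q))]) for k,(p,q) in pairs.items()}
s=np.array([X[f"s{i}"] for i in(1,2,3,4)]);o=s.mean(0)
d=(s[2]+s[3]-s[0]-s[1])[:2];e=(s[1]+s[3]-s[0]-s[2])[:2]
yaw=np.arctan2(d[1],d[0]);print("o",o,"yaw",np.degrees(yaw),np.degrees(np.arctan2(e[1],e[0]))-90)
for z in(.026,):
  for n,f,K,T,cs in(("w1",a,K1,T1,[(35,312),(307,312),(42,577),(299,577)]),("w2",b,K2,T2,[(75,130),(303,130),(83,362),(298,362)])):
    c=np.array([plane(K,T,f(p),z)[:2] for p in cs]);d=c[2]+c[3]-c[0]-c[1];print(n,c.mean(0),np.degrees(np.arctan2(d[1],d[0])),np.linalg.norm(c[1]-c[0]),np.linalg.norm(c[2]-c[0]))
u=np.array([np.cos(yaw),np.sin(yaw)]);v=np.array([-u[1],u[0]])
for k,x in X.items(): r=x[:2]-o[:2];print(k,(np.array([r@u,r@v,x[2]])*1000).round(1))
E
```

```text
o [0.59868643 0.12013783 0.02519672] yaw -9.6209463889498 -9.316038364103818
w1 [0.59891433 0.1205526 ] -9.45405708832412 0.07857027300785531 0.08416897000304677
w2 [0.59805904 0.1205809 ] -9.046270173531486 0.07825147430656998 0.08515906736293556
s1 [-31.4 -31.5  23. ]
s2 [-31.7  31.5  23.4]
s3 [ 31.8 -31.   27. ]
s4 [31.4 31.  27.4]
lugfarL [14.2 -5.9 46.9]
lugfarR [14.4  6.9 46.1]
ptrL [-52.2  -6.9  29. ]
ptrR [-52.3  26.9  28.9]
basehole [-19.5   0.1  22.7]
```

Request:
drive_tool([
  [0, 0, 45],
  [0, 0, 45],
  [0, 0, 40],
  [0, 0, 18],
  [0, 0, 0],
], yaw=[0, 0, 0, 0, 0])

```text
time: 3.12
eef_pos: [0.5979, 0.1202, 0.0493]
orientation: [-180.0, -0.1, 170.7]
ft_force: [-0.1, 0.8, 0.4]
grip_width: 0.0879
finger_force: 0.0
```

Request:
drive_tool([
  [0, 0, 0],
  [0, 0, 0],
  [0, 0, 0],
  [0, 0, 0],
  [0, 0, 0],
], yaw=[0, 0, 0, 0, 0], fingers=0, force=20)

```text
time: 3.75
eef_pos: [0.5988, 0.1202, 0.0499]
orientation: [180.0, 0.0, 170.7]
ft_force: [0.6, -0.2, -0.4]
grip_width: 0.0403
finger_force: 0.0
```

Request:
drive_tool([
  [0, 0, 0],
  [0, 0, 0],
  [0, 0, 0],
  [0, 0, 0],
  [0, 0, 0],
], yaw=[0, 0, 0, 0, 0])

```text
time: 4.38
eef_pos: [0.5987, 0.1202, 0.0496]
orientation: [-180.0, -0.0, 170.7]
ft_force: [0.4, 0.5, 0.1]
grip_width: 0.0122
finger_force: 20.0
```

Request:
drive_tool([
  [0, 0, -3],
  [0, 0, -8],
  [0, 0, -15],
  [0, 0, -30],
  [0, 0, -40],
], yaw=[0, 0, 0, 0, 0])

```text
time: 5.0
eef_pos: [0.5981, 0.1201, 0.1467]
orientation: [-180.0, -0.1, 170.7]
ft_force: [1.2, 0.3, -1.4]
grip_width: 0.0121
finger_force: 20.0
```

Request:
drive_tool([
  [-8, -58, -15],
  [-8, -59, -15],
  [-8, -59, -15],
  [-8, -59, -5],
  [-8, -59, 0],
], yaw=[0, 0, 0, 0, 0])

```text
time: 5.62
eef_pos: [0.5911, -0.1785, 0.1984]
orientation: [-180.0, 0.2, 170.7]
ft_force: [0.2, 1.1, -0.8]
grip_width: 0.012
finger_force: 20.0
```

Request:
drive_tool([
  [-8, -59, 0],
  [0, 0, 0],
  [0, 0, 0],
], yaw=[0, 0, 0])

```text
time: 6.0
eef_pos: [0.5888, -0.2359, 0.1964]
orientation: [180.0, 0.0, 170.6]
ft_force: [0.5, 0.8, -1.1]
grip_width: 0.0119
finger_force: 20.0
```

```bash
python3 - <<'E'
from blk import *
s=sense();f=grab_frame("wrist");cv2.imwrite("pics/w3.png",f[...,::-1])
json.dump({k:np.array(s[k]).tolist() for k in("eef_pos","orientation")},open("w3.json","w"));print(s["time"],s["eef_pos"],s["orientation"],s["grip_width"])
E
```

```text
6.0 [ 0.58881261 -0.23588798  0.19644685] [1.79972215e+02 3.26214551e-02 1.70603251e+02] 0.01187359127802982
```

View pics/w3.png

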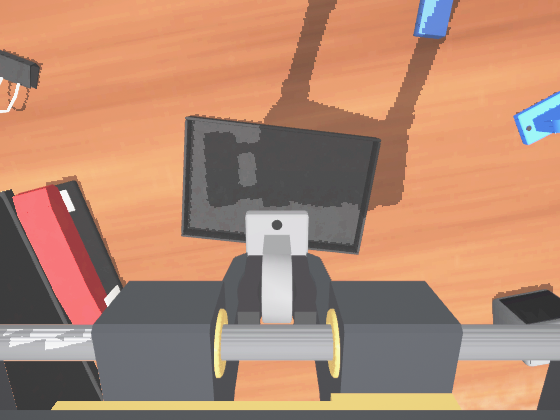

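The tray rim corners here are about (186,117), (380,139), (358,254) and (182,236). The bracket hangs upright in the fingers.

```bash
python3 - <<'E'
from blk import *
_,K,T=load("w3");Kt,Tt=cam("top")
w=[(186,116),(380,139),(358,254),(182,236)]
im=cv2.imread("pics/top0.png");m=(im.max(2)<60).astype(np.uint8);r=np.zeros_like(m);r[182:258,262:360]=m[182:258,262:360]
q=max(cv2.findContours(r,0,2)[0],key=cv2.contourArea)
t=cv2.boxPoints(cv2.minAreaRect(q));print(t.round(1).tolist())
c=np.array([plane(K,T,p,.02) for p in w]);print(c.round(4).tolist(),c.mean(0)[:2],[np.linalg.norm(c[i]-c[i-1]).round(4) for i in range(4)])
for p in w:
  P=plane(K,T,p,.02);j=np.argmin([np.linalg.norm(plane(Kt,Tt,x,.02)-P) for x in t]);print(tri([ray(K,T,p),ray(Kt,Tt,t[j])]).round(4))
E
```

```text
[[272.79998779296875, 230.10000610351562], [284.6000061035156, 189.39999389648438], [347.70001220703125, 207.60000610351562], [335.8999938964844, 248.39999389648438]]
[[0.5132, -0.3005, 0.02], [0.5595, -0.139, 0.02], [0.6649, -0.1682, 0.02], [0.6191, -0.3305, 0.02]] [ 0.58915701 -0.23455993] [np.float64(0.1101), np.float64(0.168), np.float64(0.1094), np.float64(0.1686)]
[ 0.5124 -0.2999  0.0192]
[ 0.5567 -0.1416  0.029 ]
[ 0.6588 -0.1705  0.0326]
[ 0.6152 -0.3289  0.0277]
```

Request:
drive_tool([
  [0, 0, 40],
  [0, 0, 40],
  [0, 0, 40],
  [0, 0, 25],
  [0, 0, 10],
], yaw=[3.3, 3.3, 0, 0, 0])

```text
time: 6.68
eef_pos: [0.5879, -0.2335, 0.0389]
orientation: [180.0, -0.2, 164.2]
ft_force: [0.8, 0.2, 0.2]
grip_width: 0.0119
finger_force: 20.0
```

Request:
drive_tool([
  [0, 0, 1.5],
  [0, 0, 1.5],
  [0, 0, 1],
  [0, 0, 0],
], yaw=[0, 0, 0, 0])

```text
time: 7.18
eef_pos: [0.5893, -0.2362, 0.0376]
orientation: [-180.0, 0.1, 164.1]
ft_force: [-0.8, 0.2, -0.2]
grip_width: 0.0118
finger_force: 20.0
```

Request:
drive_tool([
  [0, 0, 0.7],
  [0, 0, 0.5],
  [0, 0, 0],
], yaw=[0, 0, 0])

```text
time: 7.55
eef_pos: [0.5892, -0.2362, 0.0366]
orientation: [-180.0, 0.0, 164.1]
ft_force: [-0.8, 0.2, 5.3]
grip_width: 0.012
finger_force: 20.0
```

Request:
drive_tool([
  [0, 0, 0],
  [0, 0, 0],
  [0, 0, 0],
  [0, 0, 0],
  [0, 0, 0],
], yaw=[0, 0, 0, 0, 0], fingers=0.5)

```text
time: 8.18
eef_pos: [0.5888, -0.2359, 0.0354]
orientation: [180.0, -0.0, 164.1]
ft_force: [0.6, -0.4, 0.1]
grip_width: 0.0441
finger_force: 0.0
```

Request:
drive_tool([
  [0, 0, -15],
  [0, 0, -30],
  [0, 0, -50],
  [0, 0, -50],
  [0, 0, 0],
], yaw=[0, 0, 0, 0, 0])

```text
time: 8.8
eef_pos: [0.5925, -0.2375, 0.188]
orientation: [-179.9, 0.7, 164.1]
ft_force: [0.5, -0.5, 1.0]
grip_width: 0.0442
finger_force: 0.0
```

```bash
python3 - <<'E'
from blk import *
s=sense();f=grab_frame("wrist");g=grab_frame("side")[150:270,230:390]
cv2.imwrite("pics/w4.png",np.hstack([f[60:360,150:420],cv2.resize(g,(400,300))])[...,::-1]);print(s["time"],s["eef_pos"],s["grip_width"])
E
```

```text
8.8 [ 0.59249103 -0.23754844  0.18800257] 0.044153304905049644
```

View pics/w4.png

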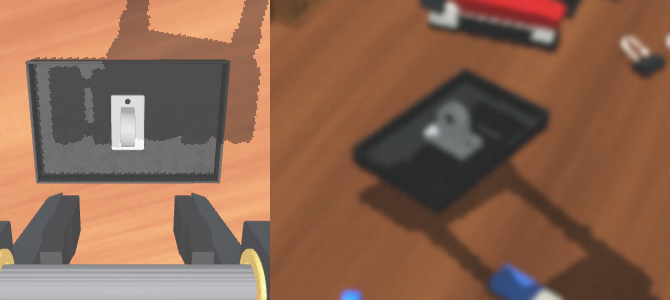

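The bracket stands upright in the tray, clear of the walls (lug at (127,125)), and the gripper has let go. Next is the gate post.

Request:
drive_tool([
  [24.5, 48, 0],
  [24.5, 48, 0],
  [24.5, 48, 0],
  [24.5, 48, 0],
  [24.5, 48, 0],
], yaw=[0, 0, 0, 0, 0])

```text
time: 9.52
eef_pos: [0.5349, 0.03, 0.1784]
orientation: [-179.9, -0.2, 164.0]
ft_force: [0.2, -0.2, -0.3]
grip_width: 0.0441
finger_force: 0.0
```

Request:
drive_tool([
  [24.5, 48, 0],
  [24.5, 48, 0],
  [0, 0, 0],
  [0, 0, 0],
  [0, 0, 0],
], yaw=[0, 0, 10.4, 10.4, 10.4])

```text
time: 10.15
eef_pos: [0.5144, 0.1343, 0.1782]
orientation: [-179.8, -0.1, 132.6]
ft_force: [0.0, -0.4, 0.3]
grip_width: 0.0443
finger_force: 0.0
```

Request:
drive_tool([
  [0, 0, 0],
  [0, 0, 0],
  [0, 0, 0],
  [0, 0, 0],
  [0, 0, 0],
], yaw=[10.4, 10.4, 10.4, 10.4, 10.4])

```text
time: 10.78
eef_pos: [0.5145, 0.1339, 0.1782]
orientation: [-179.8, 0.1, 80.5]
ft_force: [0.1, 0.3, 0.6]
grip_width: 0.0439
finger_force: 0.0
```

Request:
drive_tool([
  [0, 0, 0],
  [0, 0, 0],
], yaw=[0, 0])

```text
time: 11.02
eef_pos: [0.5154, 0.1341, 0.1793]
orientation: [-179.9, 0.0, 81.0]
ft_force: [0.2, 0.0, 0.6]
grip_width: 0.0441
finger_force: 0.0
```

```bash
python3 - <<'E'
from blk import *
s=sense();f=grab_frame("wrist");cv2.imwrite("pics/w5.png",f[...,::-1])
json.dump({k:np.array(s[k]).tolist() for k in("eef_pos","orientation")},open("w5.json","w"));print(s["time"],s["eef_pos"],s["orientation"],s["joint_positions"])
E
```

```text
11.025 [0.51537223 0.13405423 0.17933512] [-1.79878465e+02  4.71829220e-02  8.10388363e+01] [ 1.19006347e+01  3.45657219e+00  1.13995049e+02 -9.10848497e-04
  6.26787484e+01  2.08622674e+01]
```

View pics/w5.png

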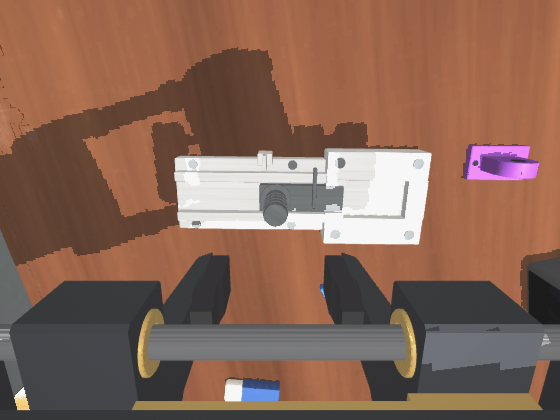

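The post top is at about (276,215), the pointer at column 315 and the clip at (265,158). I'll get the fin position from intensity profiles.

```bash
python3 - <<'E'
from blk import *
i5=cv2.imread("pics/w5.png",0);i1=cv2.imread("pics/w1.png",0);i3=cv2.imread("pics/w5.png",0)
print("w5 rows148-172, cols 254-277");print(i5[148:173,254:278])
print("w1 rows 128-147, cols 306-326");print(i1[128:148,306:326])
print("ptr w5 row 180..",i5[176:196:6,308:322])
print("post w5 row215",i5[212:219:3,258:294]);print("col276",i5[195:235,276])
E
```

```text
w5 rows148-172, cols 254-277
[[ 73  73  72  73  73  73  74  73  74  75  74  75  75  75  75  76  76  76
   76  75  75  75  76  77]
 [ 72  73  72  73  73  73  74  74  74  75  75  74  75  75  75  75  75  75
   76  75  76  75  77  76]
 [ 73  72  73  72  73 121 122 122 122 122 122 122  99  99  99  99  99  99
   77  76  75  75  76  76]
 [ 73  73  72  73 117 174 174 174 175 173 173 173 172 172 172 172 172 171
  118  78  76  75  77  76]
 [ 72  72  72  73 147 178 178 178 177 177 176 177 176 175 175 175 175 173
  138  79  75  76  76  77]
 [ 72  72  73  83 192 198 201 201 199 175 173 174 175 180 180 179 179 173
  133  79  75  75  75  76]
 [ 73  72  73 159 231 231 231 234 197 172 173 174 197 230 227 228 228 223
  124  77  76  76  76  76]
 [ 73  73  73 164 233 235 233 235 224 167 164 172 173 232 233 232 233 225
  129  78  75  75  75  77]
 [118 118 118 166 233 234 234 232 221 228 229 229 173 231 233 232 232 226
  129  99  97  97  97  99]
 [173 172 173 191 233 233 233 234 215 229 228 218 162 230 232 233 232 225
  150 168 169 168 168 168]
 [189 188 187 195 233 233 232 234 214 230 229 219 162 230 231
[... 3373 characters left out ...]
6 116]
 [117 116 116 117  87 114 118 119 100 117 117 117 117 117]]
post w5 row215 [[177 177 177 177 163  94 103 113 114 114 116 116 116 115 116 116 117 116
  116 116 117 120 120 120 122 121 122 121 107  98 160 175 175 177 177 177]
 [228 228 229 229 229 107 116 118 117 116 114 114 115 113 114 115 114 116
  117 117 116 116 115 116 117 118 119 119 119  97 247 247 247 247 247 247]
 [229 229 229 228 228 227 113 117 119 118 118 118 116 116 116 114 114 113
  113 113 114 114 115 115 115 115 115 113 107 247 247 247 247 247 247 247]]
col276 [103  90  90 111  91  96 104  90  89 104 123 124 123 123 121 120 117 116
 115 116 117 115 114 113 113 114 114 116 116 118 116 195 247 247 157 121
 121 120 117 118]
```

```bash
python3 - <<'E'
from blk import *
_,K1,T1=load("w1");_,K2,T2=load("w2");_,K5,T5=load("w5")
o=np.array([.5986,.1203]);y=np.radians(-9.4);u=np.array([np.cos(y),np.sin(y)]);v=np.array([-u[1],u[0]])
L=lambda x:(np.array([(x[:2]-o)@u,(x[:2]-o)@v,x[2]])*1000).round(1)
print("fin tri",L(tri([ray(K1,T1,(320.8,139)),ray(K5,T5,(264,155.5))])))
print("fin plane46",L(plane(K1,T1,(320,139),.046)),L(plane(K5,T5,(264,160),.046)))
print("fin +x base edge",L(plane(K5,T5,(266.3,165),.0235)))
print("ptr w5",L(plane(K5,T5,(314.6,180),.0295)),L(plane(K5,T5,(314.6,192),.0295)))
a=lambda p:(230+p[0]/3.5-.36,100+p[1]/3.5-.36)
print("post tri",L(tri([ray(K1,T1,a((172,186))),ray(K5,T5,(275.7,215))])),L(plane(K5,T5,(275.7,215),.072)))
for n,m in(("s1",(-31.5,31.5)),("s2",(31.5,-31.5))):
  X=np.append(o+u*m[0]/1e3+v*m[1]/1e3,.026);print(n,proj(K5,T5,X))
E
```

```text
fin tri [-94.2  39.3  43. ]
fin plane46 [-95.8  38.8  46. ] [-92.8  35.6  46. ]
fin +x base edge [-91.7  28.   23.5]
ptr w5 [-52.   16.9  29.5] [-51.6   6.8  29.5]
post tri [-85.    0.4  70.3] [-83.6   0.3  72. ]
s1 [339.91194177 161.81242619]
s2 [407.84004799 234.47873757]
```

Request:
drive_tool([
  [0, -10, 0],
  [0, 0, 0],
  [0, 0, 0],
], yaw=[0, 0, 0])

```text
time: 11.45
eef_pos: [0.5062, 0.1359, 0.1807]
orientation: [180.0, -0.0, 80.9]
ft_force: [-0.2, 0.8, -0.0]
grip_width: 0.0444
finger_force: 0.0
```

```bash
python3 - <<'E'
from blk import *
s=sense();f=grab_frame("wrist");cv2.imwrite("pics/w6.png",f[...,::-1])
json.dump({k:np.array(s[k]).tolist() for k in("eef_pos","orientation")},open("w6.json","w"));print(s["time"],s["eef_pos"],s["orientation"])
i=cv2.cvtColor(f,cv2.COLOR_RGB2GRAY)
print(i[152:172:2,264:292]);print("ptr",i[166:186:3,318:334]);
E
```

```text
11.45 [0.5062025  0.13589247 0.18066679] [ 1.79977048e+02 -6.99558854e-03  8.08964020e+01]
[[ 73  73  72  73  73 173 177 177 177 177 177 177 177 175 176 175 175 175
  171  94  76  76  77  77  77  78  77  78]
 [ 73  73  73  73  90 227 230 229 232 231 189 176 173 202 227 226 227 227
  224 129  78  76  76  77  77  77  77  79]
 [ 74  74  74  73 105 228 235 235 233 236 197 208 210 192 232 234 233 233
  232 133  79  75  76  77  77  77  78  77]
 [177 177 177 176 157 230 234 233 235 233 216 228 229 217 232 232 232 233
  230 179 175 176 176 175 176 176 176 176]
 [228 228 228 228 191 230 232 232 232 233 217 227 229 218 234 233 232 232
  232 208 226 227 227 226 226 226 226 226]
 [230 230 230 230 195 227 231 232 232 232 222 229 228 219 234 234 233 231
  228 207 229 230 230 230 230 230 230 230]
 [229 229 229 228 209 227 229 230 230 231 227 232 232 222 231 234 234 233
  229 193 228 229 229 229 229 229 229 229]
 [232 232 232 231 230 208 209 210 209 210 231 232 234 225 212 213 214 221
  211 229 231 231 231 231 231 231 231 231]
 [231 231 231 231 231 231 231 231 231 231 232 230 232 223 230 231 230 230
  230 230 230 230 230 230 230 230 230 231]
 [228 228 227 228 228 228 228 228 228 228 232 230 231 225 228 228 228 228
  228 228 227 226 227 227 227 227 227 227]]
ptr [[231 231 231 231 231 231 240 247 247 247 247 247 247 247 247 247]
 [228 228 228 228 228 203  96 117 119 137 247 247 247 247 247 247]
 [181 181 181 181 182 156  97 120 210 191 181 182 181 181 181 181]
 [233 233 233 233 233 171 104 121 213 238 247 247 247 247 247 247]
 [230 230 230 230 230 164 112 120 130 234 247 247 247 247 247 247]
 [232 232 233 233 233 124 116 120 122 246 247 247 247 247 247 247]
 [102 101 101 102 101  81 113 120 121 111 101 101 101 101 100 100]]
```

```bash
python3 - <<'E'
from blk import *
_,K5,T5=load("w6")
o=np.array([.5986,.1203]);y=np.radians(-9.4);u=np.array([np.cos(y),np.sin(y)]);v=np.array([-u[1],u[0]])
L=lambda x:(np.array([(x[:2]-o)@u,(x[:2]-o)@v,x[2]])*1000).round(1)
print("fin",L(plane(K5,T5,(275.5,160),.046)),L(plane(K5,T5,(275.5,168),.046)))
for c in (324.7,325.2,325.7):print("ptr",c,L(plane(K5,T5,(c,178),.0295)))
print("tcp",L(np.array(sense()["eef_pos"])))
E
```

```text
fin [-93.   35.9  46. ] [-93.   29.8  46. ]
ptr 324.7 [-52.5  18.7  29.5]
ptr 325.2 [-52.1  18.7  29.5]
ptr 325.7 [-51.7  18.7  29.5]
tcp [-93.5   0.3 180.7]
```

Request:
drive_tool([
  [0, 9.5, 0],
  [0, 0, 40],
  [0, 0, 45],
  [0, 0, 30],
  [0, 0, 10],
], yaw=[0.3, 0, 0, 0, 0], fingers=0.42)

```text
time: 12.12
eef_pos: [0.5147, 0.1338, 0.0533]
orientation: [-179.8, 0.1, 80.5]
ft_force: [0.3, -0.6, -0.6]
grip_width: 0.037
finger_force: 0.0
```

Request:
drive_tool([
  [0, 0, 0],
  [0, 0, 0],
  [0, 0, 0],
  [0, 0, 0],
  [0, 0, 0],
], yaw=[0, 0, 0, 0, 0], fingers=0, force=35)

```text
time: 12.75
eef_pos: [0.5144, 0.1349, 0.0565]
orientation: [-179.9, -0.0, 80.5]
ft_force: [-5.2, 2.9, 1.5]
grip_width: 0.0169
finger_force: 35.0
```

Request:
drive_tool([
  [0, -4, 0],
  [0, -6, 0],
  [0, -6, 0],
  [0, -4, 0],
  [0, 0, 0],
], yaw=[0, 0, 0, 0, 0])

```text
time: 13.38
eef_pos: [0.4973, 0.1377, 0.0565]
orientation: [179.8, -0.1, 80.6]
ft_force: [4.6, -0.4, -4.6]
grip_width: 0.0168
finger_force: 35.0
```

Request:
drive_tool([
  [0, -5, 0],
  [0, -6, 0],
  [0, -6, 0],
  [0, -3, 0],
  [0, 0, 0],
], yaw=[0, 0, 0, 0, 0])

```text
time: 14.0
eef_pos: [0.4783, 0.141, 0.0565]
orientation: [179.7, -0.1, 80.6]
ft_force: [8.2, -2.3, -7.8]
grip_width: 0.0171
finger_force: 35.0
```

Request:
drive_tool([
  [0, 0, 0],
  [0, 0, 0],
  [0, 0, 0],
], yaw=[0, 0, 0])

```text
time: 14.38
eef_pos: [0.4785, 0.1409, 0.0565]
orientation: [179.7, -0.1, 80.6]
ft_force: [7.7, -2.1, -7.0]
grip_width: 0.017
finger_force: 35.0
```

```bash
python3 - <<'E'
from blk import *
s=sense();f=grab_frame("wrist");cv2.imwrite("pics/w7.png",f[...,::-1])
json.dump({k:np.array(s[k]).tolist() for k in("eef_pos","orientation")},open("w7.json","w"));print(s["time"],s["eef_pos"],s["orientation"],s["ft_force"])
K,T=cam("wrist",s)
o=np.array([.5986,.1203]);y=np.radians(-9.4);u=np.array([np.cos(y),np.sin(y)]);v=np.array([-u[1],u[0]])
P=lambda x,y,z:proj(K,T,np.append(o+u*x/1e3+v*y/1e3,z)).round(1)
print("tcp",(np.array(s["eef_pos"])[:2]-o)@u);print("fin",P(-93,34,.046),"ptr",P(-93,27,.0295),"post",P(-125,0,.072))
g=grab_frame("top")
x,y0=P(-93,31,.035).astype(int);x=min(max(x,50),510);y0=min(max(y0,50),370)
a=cv2.resize(f[y0-50:y0+50,x-50:x+50],(400,400),interpolation=2)
b=cv2.resize(g[200:290,130:220],(400,400),interpolation=2);cv2.imwrite("pics/c7.png",np.hstack([a,b])[...,::-1]);print(x,y0)
E
```

```text
14.375 [0.47848648 0.14094758 0.05651443] [ 1.79702919e+02 -7.52274608e-02  8.05781682e+01] [ 7.71966529 -2.08600483 -7.0149595 ]
tcp -0.12187294553497446
fin [341.1 211.4] ptr [333.9 215.2] post [264.1 318.2]
336 210
```

View pics/c7.png

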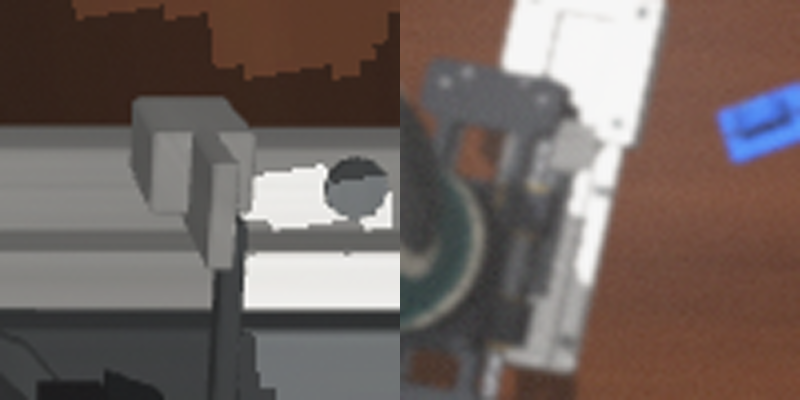

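The picture shows the fin top strip at crop column 221 and the blade just right of it at column ~228, so the gate is a few mm short of the mark. The numbers should settle it.

```bash
cat > fin.py <<'E'
from blk import *
import sys
n=sys.argv[1]
im,K,T=load(n);i=cv2.cvtColor(im,cv2.COLOR_BGR2GRAY)
o=np.array([.5986,.1203]);y=np.radians(-9.4);u=np.array([np.cos(y),np.sin(y)]);v=np.array([-u[1],u[0]])
L=lambda x:(np.array([(x[:2]-o)@u,(x[:2]-o)@v])*1000).round(1).tolist()
c0=int(sys.argv[2])
for r in(203,209,215,220): print("fin",r,c0,i[r,c0:c0+24].tolist())
for r in(230,235,241,247,253,259): print("ptr",r,c0,i[r,c0:c0+24].tolist())
for c in(c0+6,c0+12,c0+18): print(c,"finx",L(plane(K,T,(c,212),.046)),"ptrx",L(plane(K,T,(c,241),.0295)),L(plane(K,T,(c,253),.0295)))
E
python3 fin.py w7 328
```

```text
fin 203 328 [137, 136, 136, 136, 138, 112, 83, 81, 81, 81, 82, 112, 127, 133, 132, 132, 130, 119, 135, 137, 130, 117, 132, 133]
fin 209 328 [135, 135, 135, 135, 136, 98, 84, 83, 83, 83, 86, 119, 131, 131, 130, 131, 127, 115, 134, 134, 135, 198, 234, 235]
fin 215 328 [131, 131, 131, 130, 84, 81, 83, 83, 84, 84, 110, 133, 138, 137, 136, 135, 126, 56, 62, 107, 141, 141, 141, 141]
fin 220 328 [100, 100, 100, 100, 101, 100, 91, 81, 83, 80, 123, 132, 135, 135, 136, 135, 112, 69, 67, 71, 98, 99, 99, 99]
ptr 230 328 [132, 132, 132, 132, 132, 132, 132, 132, 132, 132, 132, 71, 46, 59, 64, 66, 67, 67, 62, 231, 233, 233, 233, 232]
ptr 235 328 [137, 136, 136, 136, 137, 137, 136, 136, 136, 136, 136, 54, 45, 62, 66, 66, 66, 68, 109, 234, 236, 236, 236, 236]
ptr 241 328 [51, 51, 51, 51, 51, 50, 51, 50, 51, 51, 48, 44, 53, 62, 65, 66, 67, 64, 52, 51, 51, 50, 50, 50]
ptr 247 328 [64, 64, 64, 64, 64, 65, 65, 65, 66, 64, 50, 44, 60, 64, 66, 65, 66, 68, 65, 65, 64, 65, 113, 114]
ptr 253 328 [65, 65, 65, 66, 66, 65, 65, 65, 66, 65, 45, 47, 60, 65, 66, 66, 65, 59, 65, 64, 65, 65, 69, 113]
ptr 259 328 [64, 64, 64, 64, 65, 64, 64, 64, 65, 59, 44, 56, 62, 65, 66, 67, 62, 52, 64, 65, 64, 65, 65, 64]
334 finx [-96.0, 33.7] ptrx [-92.3, 13.9] [-92.0, 7.6]
340 finx [-93.4, 33.7] ptrx [-89.4, 13.9] [-89.1, 7.6]
346 finx [-90.9, 33.7] ptrx [-86.5, 13.9] [-86.1, 7.6]
```

Request:
drive_tool([
  [0, -2.5, 0],
  [0, -2.4, 0],
  [0, 0, 0],
  [0, 0, 0],
], yaw=[0, 0, 0, 0])

```text
time: 14.98
eef_pos: [0.4738, 0.1417, 0.0565]
orientation: [179.7, -0.1, 80.6]
ft_force: [7.9, -2.0, -7.9]
grip_width: 0.017
finger_force: 35.0
```

```bash
cat > look.py <<'E'
from blk import *
import sys
n=sys.argv[1];s=sense();f=grab_frame("wrist");cv2.imwrite(f"pics/{n}.png",f[...,::-1])
json.dump({k:np.array(s[k]).tolist() for k in("eef_pos","orientation")},open(n+".json","w"));print(s["time"],s["eef_pos"],s["orientation"],s["ft_force"],s["dq"])
E
python3 look.py w8; python3 fin.py w8 338
```

```text
14.975 [0.47380815 0.14174284 0.0565399 ] [ 1.79680277e+02 -7.83643270e-02  8.05817565e+01] [ 7.94981838 -2.03055911 -7.86261427] [-0.06927466  0.05152871  0.02973535 -0.08565398  0.00574387 -0.01807031]
fin 203 338 [136, 136, 137, 136, 138, 138, 85, 81, 81, 82, 81, 81, 101, 120, 133, 133, 131, 132, 121, 106, 133, 123, 132, 133]
fin 209 338 [134, 134, 135, 135, 135, 111, 84, 84, 84, 84, 82, 81, 113, 127, 130, 130, 130, 131, 121, 134, 129, 171, 233, 234]
fin 215 338 [131, 141, 96, 51, 80, 81, 82, 83, 82, 83, 84, 91, 128, 137, 137, 136, 135, 131, 134, 140, 141, 141, 141, 141]
fin 220 338 [99, 100, 48, 47, 60, 66, 66, 81, 81, 82, 82, 113, 129, 135, 135, 133, 136, 153, 102, 99, 99, 99, 99, 99]
ptr 230 338 [132, 71, 45, 60, 64, 66, 66, 67, 70, 230, 232, 232, 231, 232, 231, 232, 232, 232, 232, 232, 232, 232, 232, 232]
ptr 235 338 [136, 52, 46, 61, 66, 66, 66, 66, 109, 234, 236, 236, 236, 236, 236, 236, 236, 236, 236, 236, 236, 236, 236, 236]
ptr 241 338 [48, 44, 54, 62, 66, 66, 67, 64, 53, 50, 50, 51, 50, 51, 50, 51, 50, 50, 50, 50, 50, 50, 50, 52]
ptr 247 338 [49, 44, 58, 64, 66, 66, 66, 68, 64, 113, 114, 114, 115, 114, 114, 113, 113, 113, 114, 114, 114, 114, 114, 114]
ptr 253 338 [45, 46, 60, 65, 65, 66, 64, 59, 64, 65, 65, 65, 64, 65, 113, 114, 114, 114, 114, 114, 114, 114, 114, 114]
ptr 259 338 [44, 55, 62, 65, 66, 66, 62, 64, 65, 64, 65, 65, 64, 65, 65, 112, 113, 114, 114, 114, 114, 114, 115, 114]
344 finx [-96.5, 33.7] ptrx [-92.2, 13.9] [-91.8, 7.6]
350 finx [-94.0, 33.7] ptrx [-89.3, 13.9] [-88.9, 7.6]
356 finx [-91.4, 33.7] ptrx [-86.4, 13.9] [-86.0, 7.6]
```

Request:
drive_tool([
  [0, -0.2, 0],
  [0, 0, 0],
  [0, 0, 0],
  [0, 0, 0],
  [0, 0, 0],
], yaw=[0, 0, 0, 0, 0])

```text
time: 15.65
eef_pos: [0.4738, 0.1417, 0.0565]
orientation: [179.7, -0.1, 80.6]
ft_force: [9.2, -2.1, -8.2]
grip_width: 0.0168
finger_force: 35.0
```

```bash
python3 look.py w9; python3 fin.py w9 338 | grep -E "fin 2(09|15)|ptr 2(41|53)|finx"; python3 -c "
from rig import *;print(close_job())"
```

```text
15.65 [0.47375514 0.14173655 0.056538  ] [ 1.79668359e+02 -7.99555578e-02  8.05809835e+01] [ 9.2191133  -2.09156272 -8.2243087 ] [-0.10587385 -0.0292434   0.03000975 -0.04939453  0.0720212  -0.0367927 ]
fin 209 338 [134, 134, 135, 135, 135, 123, 86, 83, 83, 83, 83, 80, 110, 127, 130, 129, 131, 132, 131, 135, 130, 173, 233, 234]
fin 215 338 [131, 130, 96, 50, 73, 81, 81, 83, 82, 83, 84, 89, 130, 137, 137, 136, 136, 132, 116, 140, 141, 140, 140, 141]
ptr 241 338 [48, 43, 54, 62, 66, 65, 67, 63, 53, 50, 50, 50, 51, 51, 50, 51, 51, 50, 50, 51, 50, 51, 50, 50]
ptr 253 338 [45, 47, 61, 66, 65, 66, 64, 59, 64, 64, 65, 66, 65, 64, 113, 114, 114, 115, 114, 114, 114, 114, 114, 115]
344 finx [-96.5, 33.7] ptrx [-92.2, 13.9] [-91.9, 7.6]
350 finx [-94.0, 33.7] ptrx [-89.3, 13.9] [-88.9, 7.6]
356 finx [-91.5, 33.7] ptrx [-86.4, 13.9] [-86.0, 7.5]
the job is handed in; nothing more can be done
None
```

The bracket stands upright in the pencil tray, released before the gate was touched; the gripper then pulled the gate out and is holding it still with the pointer within about 0.3 mm of the fin by wrist-camera measurement, and the job is handed in at 15.65 s.

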